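# Right the fallen feeding bottle and shut it in the steriliser

## Task

The small square feeding bottle has toppled over on the dresser. Stand it upright on its base on the dresser top, outside the steriliser, and let go of it; then pick it up again and stand it upright inside the open white steriliser box, let go, and shut the lid fully. Leave the other things on the dresser where they are.

Things in the scene. Friction and masses are not known exactly. Their poses are not given: they have to be found in the camera images.
- bottle: small feeding bottle, lying on a flat side at the start. White square body 46 x 46 mm, 78 mm long, then a round grey cap 36 mm across (26 at its tip) up to 105 mm from the base; about 90 g. Origin: centre of the square base (23 mm above the dresser while lying). x axis: from base to cap; y, z: square to the flat sides. Upright means x points up
- steriliser: white steriliser box, open-topped, fixed to the dresser; outside 150 x 150 x 130 mm high, walls and floor 5 mm thick, inside 140 x 140 mm and 125 mm deep. Origin: centre of its underside, on the dresser top; z up, x from the front (robot) side to the hinge side, y to the left
- lid_handle (a point): grip point of the grey knob on the lid's outer face, near the lid's free edge, midway along it; the knob stands about 35 mm off the lid
- lid_hinge (a point): middle of the lid's hinge line, which runs along the steriliser's y axis at its far (+x) top rim. The lid is a plate 150 x 150 mm, 8 mm thick, reaching from the hinge to the front rim when shut
- lid (a joint): angle of the lid: 0 shut on the rim, 1.57 standing straight up, up to 1.85 leaning back. Stiff hinge: it stays where it is left and needs a push all the way down
- tumbler: bystander: frosted glass tumbler, 72 mm across, 100 mm tall, standing. Origin: centre of its underside
- tall_bottle: bystander: round white bottle with grey cap, 58 mm across, 170 mm tall, standing. Origin: centre of its underside
- spoon_rest: bystander: flat steel spoon rest, 100 x 55 mm, 12 mm tall, lying. Origin: centre of its underside
- figure: bystander: turned wooden toy figure, 48 mm across, 82 mm tall, standing. Origin: centre of its underside
There are look-alikes about, which are no part of the job. What is shaped like the steriliser but orange or red is not meant.

How it is judged:
By the outcome, as a careful person would: the job done as asked, in the order asked, and still so for the second after the job is handed in, with the robot touching nothing.
It also fails if it takes over 72 s, if anything falls off the work surface, if the arm or the gripper's body presses on something with over 40 N, if the wrist force passes 120 N, or if a joint passes its speed limit or range.

## Robot

A 6-joint arm with a two-finger parallel gripper is mounted at the origin on the work surface. World frame = base frame: x ahead of the robot, y to its left, z up, the work surface at z = 0. Lengths are in mm, angles in rad, forces in N, time in s.
With the tool pointing down it reaches from about 325 to 850 mm from the base axis. Payload 4.4 kg.
Tool frame: the origin (TCP) lies midway between the tips of the shut fingers; the grasp point (between the pads) lies 19 mm behind it; z points along the fingers, y is the line along which they close (so a half turn about z gives the same grasp; the last joint's range is limited). The gripper opens to 94 mm and grips with 3 to 60 N. Pads are 16 mm wide; open, the fingers measure 119 mm over their backs; the gripper's body (75 mm by 177 mm) begins 78 mm behind the grasp point.
Start: joints at [-1.413, 0.207, 1.542, -0, 1.393, -0.15], TCP at [174.191, -547.982, 170.347] pointing down, gripper open.
Joint ranges: [-2.73, 2.73], [-0.86, 2.22], [0.23, 2.46], [-1.11, 4.25], [0.08, 2.63], [-2.82, 2.82]. Speed limits (rad/s): [2.79, 2.79, 3.14, 3.14, 3.14, 3.14].

## Interface

Orientations are given as a rotation vector (axis times angle).
In Python, from bench import get_obs, capture, job_done gives the robot as it stands. The module is installed in compiled form; this text tells all that it offers.
- The arm moves only by the shell command python3 -m pendant 'ROWS' [FORCE]. ROWS is JSON, a list of rows, each an object of numbers: "tx", "ty", "tz": the shift along the tool's x, y, z in cm; "rx", "ry", "rz": the turn, a rotation vector about the tool's x, y, z in rad; "jaw": the finger opening in cm, from 0 to 9.4. In form: [{"tx": .., "ty": .., "tz": .., "rx": .., "ry": .., "rz": .., "jaw": ..}, ...]. A call has 1 to 5 rows; each row is the pose to reach, as a shift and turn from the pose commanded when the call began, along the tool's axes at that moment; what a row does not reach only later rows make up. A row lasts 1/10 s, in which the tool goes at most 50 mm and 8.59 degrees, less where a joint would pass 70% of its speed; a pose out of reach is approached as far as the arm can. A call with a gripper value outside its range is refused whole. The fingers move at their own pace and stop on an object; FORCE is the grip in N (left out, the last holds). Time passes only in rows, so rows that repeat a pose let the fingers close. It gives the time, the measured TCP pose, the force, the opening and the grip force at its end, in the units of the state.
- get_obs(): the state, without advancing time (a new reading comes with each control period).
- capture(name): name is "side" or "top" or "wrist"; returns a dict with "image" (384x512x3 uint8, red, green, blue), "camera_matrix" (3x3 intrinsics, pixels), "k1" (the pictures are not rectified: a ray, as slopes to the right and down, at radius r is drawn at 1 + k1 r^2 times it, then the intrinsics apply), "view" (4x4, takes a point from world to camera coordinates). Camera axes: x right, y down, z forward; pixel columns grow to the right and rows downward; lengths in mm; the calibration is good to about 2 mm. A picture is of the moment at which its call begins. There is no depth.
- job_done(): hands the job in; it is judged then, once.
The state is a dict: "time": time; "joints": joint angles; "dq": joint speeds; "tau": joint torques, N m; "tool_pos": TCP position; "eef_rot": TCP orientation; "wrist_force": force on the tool from outside, world axes, zero at the start; "moment": the same for the moment, N m; "grip_width": finger opening in mm; "gripper_force": force on a finger pad.
Only numpy, scipy, OpenCV 4.12 (cv2) and the standard library are available. Lean on these libraries where they do the work, as an engineer would, in place of code of your own. Each camera call takes 0.05 s, during which the arm holds its last target. There are 200 camera calls.

## Working session

There is one attempt and no reset: what is moved stays moved. The work goes in short steps, Python scripts to look and compute and a shell command to move; the robot and the scene stay as the last step left them, time stands still between calls to the robot, and variables do not carry over. Pictures are saved under pics/ and viewed, at most 10 in all, crops included, and the job is handed in when it is done.

```bash
mkdir -p pics; cat > h.py <<'E'
import numpy as np,cv2,pickle
from bench import get_obs,capture
from scipy.spatial.transform import Rotation as R
def snap(n,f):
    c=capture(n); cv2.imwrite(f'pics/{f}.png',c['image'][:,:,::-1]); pickle.dump(c,open(f'pics/{f}.pkl','wb')); return c
def load(f): return pickle.load(open(f'pics/{f}.pkl','rb'))
def ray(c,u,v):
    K=np.array(c['camera_matrix']);k=c['k1']
    d=np.array([(u-K[0,2])/K[0,0],(v-K[1,2])/K[1,1]]);s=d.copy()
    for _ in range(30): s=d/(1+k*(s@s))
    V=np.array(c['view']);o=-V[:3,:3].T@V[:3,3];w=V[:3,:3].T@np.r_[s,1]
    return o,w/np.linalg.norm(w)
def atz(c,u,v,z):
    o,w=ray(c,u,v);return o+w*(z-o[2])/w[2]
def tri(*l):
    A=0;b=0
    for c,u,v in l:
        o,w=ray(c,u,v);P=np.eye(3)-np.outer(w,w);A=A+P;b=b+P@o
    p=np.linalg.solve(A,b)
    return p,[round(float(np.linalg.norm((np.eye(3)-np.outer(w,w))@(p-o))),1) for o,w in [ray(*q) for q in l]]
def proj(c,p):
    V=np.array(c['view']);K=np.array(c['camera_matrix']);q=V[:3,:3]@np.array(p)+V[:3,3];s=q[:2]/q[2];s=s*(1+c['k1']*(s@s))
    return K[0,0]*s[0]+K[0,2],K[1,1]*s[1]+K[1,2]
def state():
    o=get_obs();Rm=R.from_rotvec(o['eef_rot']).as_matrix();return o,np.array(o['tool_pos']),Rm
E
python3 - <<'E'
from h import *
np.set_printoptions(precision=3,suppress=True)
a=snap('side','s0');b=snap('top','t0');c=snap('wrist','w0')
cv2.imwrite('pics/st.png',cv2.resize(np.vstack([a['image'],b['image']])[:,:,::-1],(512,768)))
for x in(a,b,c):o,w=ray(x,256,192);print(o,w,x['k1'],x['camera_matrix'][0][0])
o,p,Rm=state();print(p,Rm)
for n in 's0','t0': pass
E
```

```text
[ 327.234  448.283 1349.622] [ 0.141 -0.262 -0.955] -0.15361805873745418 423.32756053134386
[ 388.516  113.98  1512.004] [ 0.117 -0.013 -0.993] -0.09306626433643189 368.8664723397247
[ 255.89  -520.458  384.499] [-0.28  -0.09  -0.956] 0.018031977092026155 302.40557974388963
[ 174.08  -547.316  169.462] [[ 0.953  0.303 -0.   ]
 [ 0.303 -0.953  0.002]
 [ 0.    -0.002 -1.   ]]
```

```bash
python3 - <<'E'
import cv2
for n in 'st': cv2.imwrite(f'pics/{n}0b.png',cv2.resize(cv2.imread(f'pics/{n}0.png'),(800,600),interpolation=cv2.INTER_CUBIC))
E
```

```text
(no output)
```

View pics/s0b.png

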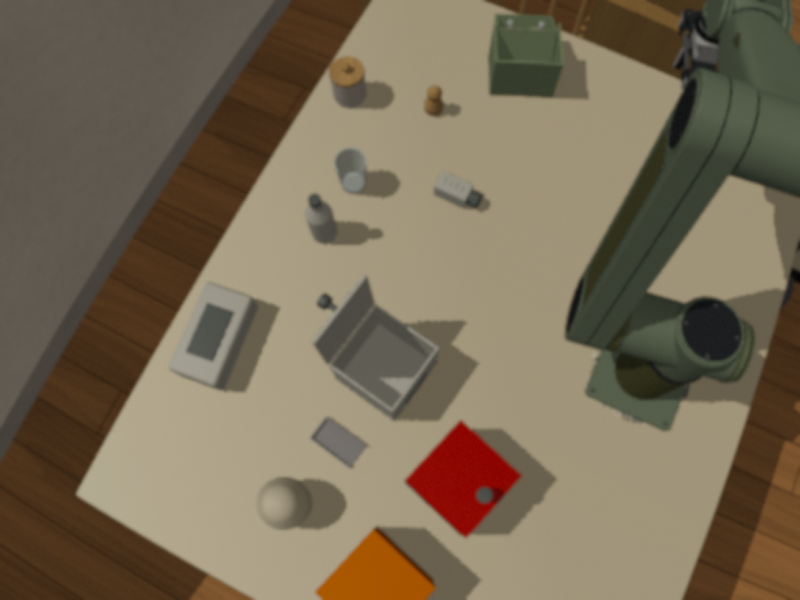

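View pics/t0b.png

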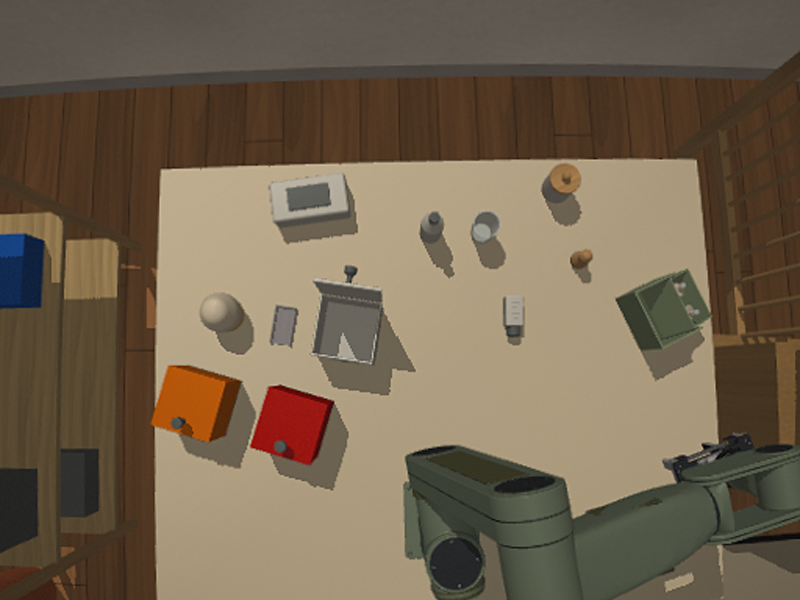

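The side view shows the bottle at about (458,190) with its cap to the right, the steriliser at (385,360) and the lid knob at (325,300). In the top view they are at (513,313), (347,330) and (350,270); the bottle's cap points towards the robot. Next I enlarge crops of these.

```bash
python3 - <<'E'
import cv2,numpy as np
s=cv2.imread('pics/s0.png');t=cv2.imread('pics/t0.png')
def cr(i,u,v,w,h,k): return cv2.resize(i[v:v+h,u:u+w],None,fx=k,fy=k,interpolation=cv2.INTER_CUBIC)
# bottle crops 50x37 x8 =400x296 ; ster crops 100x75 x4
m=np.vstack([np.hstack([cr(s,270,105,50,37,8),cr(t,305,184,50,37,8)]),np.hstack([cr(s,195,175,100,75,4)[:296],cr(t,190,165,100,75,4)[:296]])])
cv2.imwrite('pics/m0.png',m);print(m.shape)
E
```

```text
(592, 800, 3)
```

View pics/m0.png

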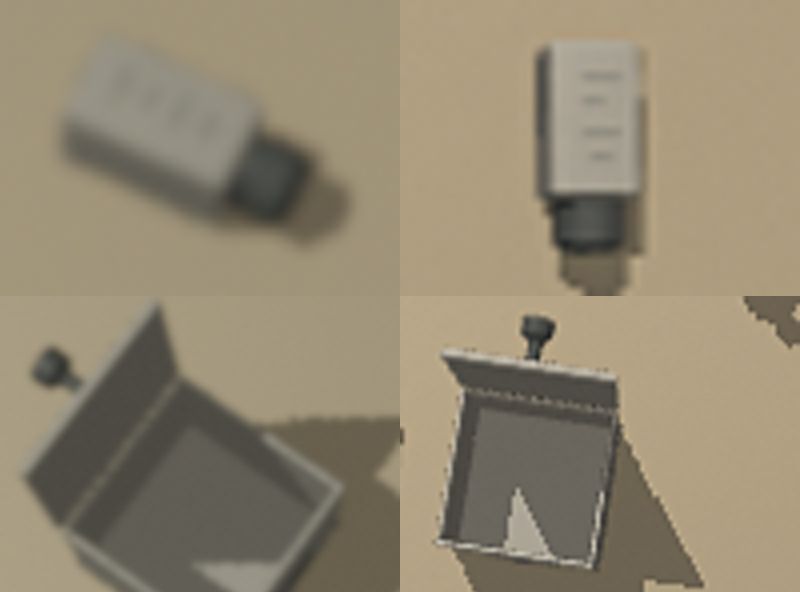

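The crops show clear corners. Bottle's top face: side crop (66,115), (108,38), (262,105), (222,190); top crop (552,41), (640,41), (641,193), (552,193). Steriliser rim, lid corners and knob are readable too.

```bash
python3 - <<'E'
from h import *
np.set_printoptions(precision=1,suppress=True)
s=load('s0');t=load('t0')
B=lambda a,b:((s,270+a[0]/8,105+a[1]/8),(t,305+(b[0]-400)/8,184+b[1]/8))
S=lambda a,b:((s,195+a[0]/4,175+(a[1]-296)/4),(t,190+(b[0]-400)/4,165+(b[1]-296)/4))
for n,q in dict(bL=B((66,115),(552,41)),bR=B((108,38),(640,41)),cR=B((262,105),(641,193)),cL=B((222,190),(552,193)),
 frontR=S((342,488),(594,568)),hingeL=S((67,525),(463,390)),hingeR=S((180,378),(618,410)),lidL=S((22,472),(442,350)),lidR=S((157,300),(616,378)),knob=S((48,368),(538,326))).items(): print(n,*tri(*q))
print('frontL@130',atz(t,190+37/4,165+247/4,130),'FR',atz(t,190+194/4,165+272/4,130),'HR@130',atz(t,190+218/4,165+114/4,130),'HL',atz(t,190+63/4,165+94/4,130))
for n,u,v in(('tumbler',353,183),('tall',322,235),('fig',434,110)):print(n,atz(s,u*.64,v*.64,0))
E
```

```text
bL [ 568.2 -181.9   33.2] [0.7, 0.7]
bR [ 568.9 -229.1   23.3] [0.2, 0.2]
cR [ 491.9 -223.3   34.3] [1.3, 1.3]
cL [ 491.9 -178.3   34.3] [0.2, 0.2]
frontR [400.2 165.  113.8] [0.9, 0.9]
hingeL [568.  283.7 140.7] [0.1, 0.1]
hingeR [549.8 139.2 106.9] [0.2, 0.2]
lidL [584.1 284.2 277.7] [0.5, 0.5]
lidR [558.7 137.5 271. ] [0.5, 0.5]
knob [610.5 205.4 240.2] [0.7, 0.7]
frontL@130 [425.5 310.9 130. ] FR [399.1 164.2 130. ] HR@130 [547.  138.8 130. ] HL [569.3 285.  130. ]
tumbler [ 745.1 -125.6    0. ]
tall [748.2  18.2   0. ]
fig [ 661.2 -382.2    0. ]
```

```bash
python3 -m pendant '[{"tx":4.2,"ty":-2.1,"tz":-1.6,"jaw":9.4},{"tx":8.4,"ty":-4.2,"tz":-3.2,"jaw":9.4},{"tx":12.6,"ty":-6.3,"tz":-4.8,"jaw":9.4},{"tx":16.8,"ty":-8.4,"tz":-6.4,"jaw":9.4},{"tx":21,"ty":-10.5,"tz":-8,"jaw":9.4}]' 
python3 -m pendant '[{"tx":4.2,"ty":-2.1,"rz":0.06,"jaw":9.4},{"tx":8.4,"ty":-4.2,"rz":0.12,"jaw":9.4},{"tx":12.6,"ty":-6.3,"rz":0.18,"jaw":9.4},{"tx":16.8,"ty":-8.4,"rz":0.25,"jaw":9.4},{"tx":21,"ty":-10.5,"rz":0.3,"jaw":9.4}]'
python3 - <<'E'
from h import *
np.set_printoptions(precision=3,suppress=True)
c=snap('wrist','w1');o,p,Rm=state();print(p,Rm,o['joints'],o['time'])
cv2.imwrite('pics/w1b.png',cv2.resize(c['image'][:,:,::-1],(800,600),interpolation=cv2.INTER_CUBIC))
E
```

```text
[ 174.097 -547.463  169.641] [[ 0.953  0.303 -0.   ]
 [ 0.303 -0.953  0.001]
 [ 0.    -0.001 -1.   ]] [-1.414  0.207  1.542 -0.     1.393 -0.151] 0.2schema error: expected keys tx, ty, tz, rx, ry, rz, jaw
schema error: expected keys tx, ty, tz, rx, ry, rz, jaw
```

View pics/w1b.png

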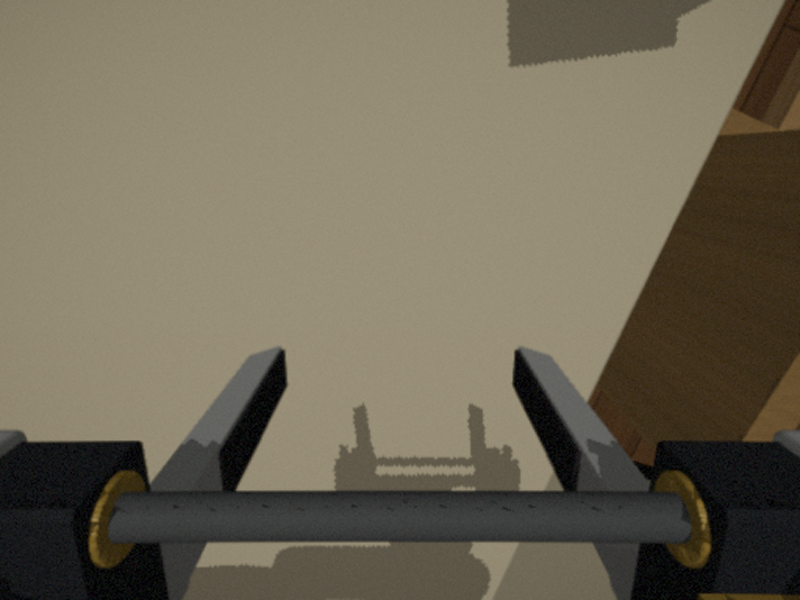

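The picture shows only the gripper's own fingers at (280,400) and (520,400): the move was refused because all keys are needed.

```bash
python3 -m pendant '[{"tx":3.5,"ty":-2.5,"tz":-1.6,"rx":0,"ry":0,"rz":0,"jaw":9.4},{"tx":7,"ty":-5,"tz":-3.2,"rx":0,"ry":0,"rz":0,"jaw":9.4},{"tx":10.5,"ty":-7.5,"tz":-4.8,"rx":0,"ry":0,"rz":0,"jaw":9.4},{"tx":14,"ty":-10,"tz":-6.4,"rx":0,"ry":0,"rz":0,"jaw":9.4},{"tx":17.5,"ty":-12.5,"tz":-8,"rx":0,"ry":0,"rz":0,"jaw":9.4}]' 
python3 -m pendant '[{"tx":3.5,"ty":-2.5,"tz":0,"rx":0,"ry":0,"rz":0.06,"jaw":9.4},{"tx":7,"ty":-5,"tz":0,"rx":0,"ry":0,"rz":0.12,"jaw":9.4},{"tx":10.5,"ty":-7.5,"tz":0,"rx":0,"ry":0,"rz":0.18,"jaw":9.4},{"tx":14,"ty":-10,"tz":0,"rx":0,"ry":0,"rz":0.24,"jaw":9.4},{"tx":17.5,"ty":-12.5,"tz":0,"rx":0,"ry":0,"rz":0.308,"jaw":9.4}]'
python3 - <<'E'
from h import *
np.set_printoptions(precision=3,suppress=True)
c=snap('wrist','w2');o,p,Rm=state();print(p,Rm,o['joints'],o['time'])
cv2.imwrite('pics/w2b.png',cv2.resize(c['image'][:,:,::-1],(800,600),interpolation=cv2.INTER_CUBIC))
E
```

```text
time: 0.7
tool_pos: [303.7, -374.2, 250.8]
eef_rot: [-3.104, -0.481, -0.0]
wrist_force: [0.8, 0.3, -0.9]
grip_width: 93.7
gripper_force: 0.0
time: 1.2
tool_pos: [432.7, -202.1, 250.4]
eef_rot: [3.141, -0.005, 0.0]
wrist_force: [-0.6, -0.1, -0.7]
grip_width: 94.2
gripper_force: 0.0
[ 435.937 -196.625  250.369] [[ 1.     0.001  0.003]
 [ 0.001 -1.     0.005]
 [ 0.003 -0.005 -1.   ]] [-0.61  -0.058  1.66   0.006  1.54   0.96 ] 1.25
```

View pics/w2b.png

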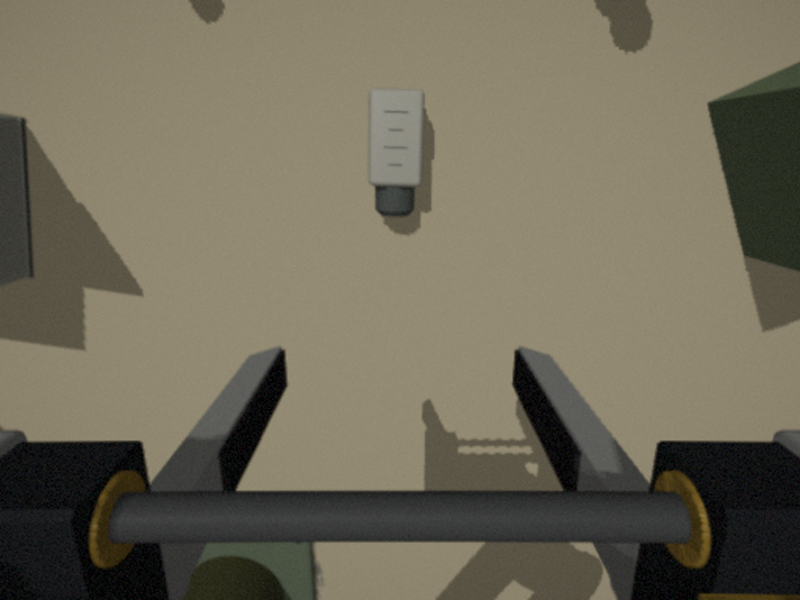

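The bottle's top face has corners (370,90), (423,90), (421,185), (371,185); the cap ends at (395,215), pointing at the robot and nearly parallel to the tool's x axis.

```bash
python3 - <<'E'
from h import *
np.set_printoptions(precision=1,suppress=True)
s=load('s0');t=load('t0');w=load('w2')
B=lambda a,b,c:((s,270+a[0]/8,105+a[1]/8),(t,305+(b[0]-400)/8,184+b[1]/8),(w,c[0]*.64,c[1]*.64))
P=dict(bL=((66,115),(552,41),(370,90)),bR=((108,38),(640,41),(423,90)),cR=((262,105),(641,193),(421,185)),cL=((222,190),(552,193),(371,185)))
for n,q in P.items():
  q=B(*q);print(n,*tri(*q),tri(*q[1:])[0],'wrist@46',atz(*q[2],46),'top@46',atz(*q[1],46))
E
```

```text
bL [ 567.5 -178.1   43.3] [1.9, 1.7, 2.0] [ 567.1 -177.6   54.1] wrist@46 [ 568.8 -177.2   46. ] top@46 [ 567.3 -179.3   46. ]
bR [ 567.7 -222.7   38.3] [1.9, 2.8, 2.7] [ 565.3 -219.6   64.3] wrist@46 [ 568.8 -220.5   46. ] top@46 [ 566.3 -223.8   46. ]
cR [ 491.9 -221.1   38.9] [0.7, 2.1, 1.4] [ 491.6 -221.    40.9] wrist@46 [ 493.3 -219.7   46. ] top@46 [ 489.8 -220.8   46. ]
cL [ 492.  -176.7   37.9] [0.4, 1.0, 1.2] [ 492.1 -176.6   40.5] wrist@46 [ 493.4 -176.5   46. ] top@46 [ 490.8 -176.    46. ]
```

```bash
python3 -m pendant '[{"tx":0.6,"ty":0,"tz":3,"rx":0,"ry":0.15,"rz":0,"jaw":9.4},{"tx":1.2,"ty":0,"tz":6,"rx":0,"ry":0.3,"rz":0,"jaw":9.4},{"tx":1.8,"ty":0.1,"tz":9,"rx":0,"ry":0.45,"rz":0,"jaw":9.4},{"tx":2.4,"ty":0.2,"tz":12.5,"rx":0,"ry":0.6,"rz":0,"jaw":9.4},{"tx":3,"ty":0.2,"tz":16,"rx":0,"ry":0.75,"rz":0,"jaw":9.4}]' 40
python3 -m pendant '[{"tx":0,"ty":0,"tz":0,"rx":0,"ry":0,"rz":0,"jaw":9.4}]'
python3 - <<'E'
from h import *
np.set_printoptions(precision=3,suppress=True)
o,p,Rm=state();print(p,Rm,o['joints'],o['time'])
g=np.array([525,-200,28.]);d=g+19*Rm[:,2]-p
print(d,Rm.T@d/10)
E
```

```text
time: 1.75
tool_pos: [460.9, -200.8, 107.6]
eef_rot: [-2.96, -0.02, -1.006]
wrist_force: [0.6, -0.2, -0.2]
grip_width: 94.0
gripper_force: 0.0
time: 1.85
tool_pos: [457.4, -196.9, 102.3]
eef_rot: [-2.954, -0.011, -0.987]
wrist_force: [-0.7, 0.9, -0.4]
grip_width: 94.2
gripper_force: 0.0
[ 457.433 -196.887  102.348] [[ 0.799  0.015  0.601]
 [-0.002 -1.     0.028]
 [ 0.601 -0.023 -0.799]] [-1.013 -0.206  2.283  0.757  0.87   0.105] 1.85
[ 78.985  -2.585 -89.526] [ 0.931  0.587 11.891]
```

```bash
cat >> h.py <<'E'
def todo(zt,yt,grasp,off=19):
    """tool move (cm, rotvec) so that the grasp point is at grasp, tool z along zt, y near yt"""
    o,p,Rm=state();z=np.array(zt,float);z/=np.linalg.norm(z);y=np.array(yt,float);y-=z*(y@z);y/=np.linalg.norm(y)
    Rd=np.column_stack([np.cross(y,z),y,z]);d=np.array(grasp)+off*z-p
    print('p',p.round(1),'shift cm',(Rm.T@d/10).round(2),'rot',R.from_matrix(Rm.T@Rd).as_rotvec().round(3),'t',round(o['time'],2),'q',np.round(o['joints'],2),'F',np.round(o['wrist_force'],1),'w',round(o['grip_width'],1))
E
python3 - <<'E'
from h import *
a=.77
z=np.array([np.sin(a),0,-np.cos(a)]);todo(z,[0,-1,0],np.array([525,-200,28])-50*z);todo(z,[0,-1,0],[525,-200,28])
E
```

```text
p [ 457.4 -196.9  102.3] shift cm [0.54 0.5  6.92] rot [-0.028  0.125 -0.004] t 1.85 q [-1.01 -0.21  2.28  0.76  0.87  0.1 ] F [-0.7  0.9 -0.4] w 94.2
p [ 457.4 -196.9  102.3] shift cm [ 1.17  0.64 11.88] rot [-0.028  0.125 -0.004] t 1.85 q [-1.01 -0.21  2.28  0.76  0.87  0.1 ] F [-0.7  0.9 -0.4] w 94.2
```

```bash
python3 -m pendant '[{"tx":0.1,"ty":0.1,"tz":1.5,"rx":-0.01,"ry":0.03,"rz":0,"jaw":9.4},{"tx":0.2,"ty":0.2,"tz":3,"rx":-0.02,"ry":0.06,"rz":0,"jaw":9.4},{"tx":0.4,"ty":0.4,"tz":5,"rx":-0.03,"ry":0.1,"rz":0,"jaw":9.4},{"tx":0.5,"ty":0.5,"tz":7,"rx":-0.03,"ry":0.125,"rz":0,"jaw":9.4},{"tx":0.5,"ty":0.5,"tz":7,"rx":-0.03,"ry":0.125,"rz":0,"jaw":9.4}]'
python3 - <<'E'
from h import *
a=.77
z=np.array([np.sin(a),0,-np.cos(a)]);todo(z,[0,-1,0],[525,-200,28])
c=snap('wrist','w3');cv2.imwrite('pics/w3b.png',cv2.resize(c['image'][:,:,::-1],(640,480)))
E
```

```text
time: 2.35
tool_pos: [509.6, -204.2, 55.6]
eef_rot: [2.902, 0.005, 1.185]
wrist_force: [0.4, 0.1, -0.0]
grip_width: 94.0
gripper_force: 0.0
p [ 509.6 -204.2   55.6] shift cm [-0.84 -0.45  4.95] rot [ 0.005 -0.006  0.006] t 2.35 q [-0.96  0.02  2.31  1.18  0.67 -0.31] F [ 0.4  0.1 -0. ] w 94.0
```

View pics/w3b.png

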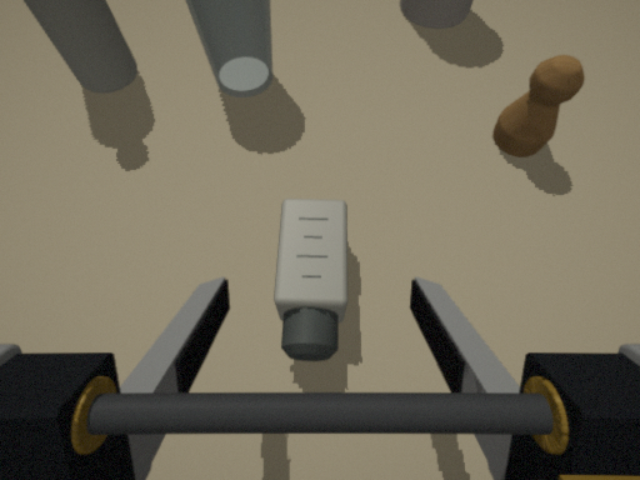

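The bottle at (311,270) lies between the fingers, a few mm left of their midline at 320, matching the computed shift. I go in and close.

```bash
python3 -m pendant '[{"tx":-0.3,"ty":-0.2,"tz":1.2,"rx":0,"ry":0,"rz":0,"jaw":9.4},{"tx":-0.6,"ty":-0.4,"tz":2.4,"rx":0,"ry":0,"rz":0,"jaw":9.4},{"tx":-0.8,"ty":-0.45,"tz":3.6,"rx":0,"ry":0,"rz":0,"jaw":9.4},{"tx":-0.8,"ty":-0.45,"tz":4.8,"rx":0,"ry":0,"rz":0,"jaw":9.4},{"tx":-0.8,"ty":-0.45,"tz":4.8,"rx":0,"ry":0,"rz":0,"jaw":9.4}]' 40
python3 - <<'E'
from h import *
a=.77
z=np.array([np.sin(a),0,-np.cos(a)]);todo(z,[0,-1,0],[525,-200,28])
E
python3 -m pendant '[{"tx":0,"ty":0,"tz":0,"rx":0,"ry":0,"rz":0,"jaw":6},{"tx":0,"ty":0,"tz":0,"rx":0,"ry":0,"rz":0,"jaw":3},{"tx":0,"ty":0,"tz":0,"rx":0,"ry":0,"rz":0,"jaw":3},{"tx":0,"ty":0,"tz":0,"rx":0,"ry":0,"rz":0,"jaw":3},{"tx":0,"ty":0,"tz":0,"rx":0,"ry":0,"rz":0,"jaw":3}]' 40
```

```text
time: 2.9
tool_pos: [538.5, -201.6, 18.2]
eef_rot: [2.896, 0.008, 1.189]
wrist_force: [0.4, 0.1, 1.0]
grip_width: 93.9
gripper_force: 0.0
p [ 538.5 -201.6   18.2] shift cm [-0.29 -0.17  0.25] rot [ 0.008 -0.009  0.009] t 2.9 q [-0.89  0.18  2.27  1.37  0.58 -0.49] F [0.4 0.1 1. ] w 93.9
time: 3.4
tool_pos: [536.6, -200.9, 16.6]
eef_rot: [2.897, 0.004, 1.187]
wrist_force: [-0.3, 0.2, -0.4]
grip_width: 57.2
gripper_force: 0.0
```

```bash
python3 -m pendant '[{"tx":0,"ty":0,"tz":0,"rx":0,"ry":0,"rz":0,"jaw":3},{"tx":0,"ty":0,"tz":0,"rx":0,"ry":0,"rz":0,"jaw":3},{"tx":0,"ty":0,"tz":0,"rx":0,"ry":0,"rz":0,"jaw":3},{"tx":0,"ty":0,"tz":0,"rx":0,"ry":0,"rz":0,"jaw":3},{"tx":0,"ty":0,"tz":0,"rx":0,"ry":0,"rz":0,"jaw":3}]' 40
```

```text
time: 3.9
tool_pos: [536.6, -200.6, 16.3]
eef_rot: [2.898, 0.004, 1.187]
wrist_force: [-2.4, 0.1, 3.6]
grip_width: 45.4
gripper_force: 40.0
```

```bash
python3 -m pendant '[{"tx":2,"ty":0,"tz":-2,"rx":0,"ry":0,"rz":0,"jaw":3},{"tx":4,"ty":0,"tz":-4,"rx":0,"ry":0,"rz":0,"jaw":3},{"tx":6.5,"ty":0,"tz":-6.5,"rx":0,"ry":-0.1,"rz":0,"jaw":3},{"tx":9,"ty":0,"tz":-9,"rx":0,"ry":-0.22,"rz":0,"jaw":3},{"tx":11,"ty":0,"tz":-11,"rx":0,"ry":-0.35,"rz":0,"jaw":3}]'
python3 -m pendant '[{"tx":0,"ty":0,"tz":0,"rx":0,"ry":-0.14,"rz":0,"jaw":3},{"tx":0,"ty":0,"tz":0,"rx":0,"ry":-0.28,"rz":0,"jaw":3},{"tx":0,"ty":0,"tz":0,"rx":0,"ry":-0.42,"rz":0,"jaw":3},{"tx":0,"ty":0,"tz":0,"rx":0,"ry":-0.56,"rz":0,"jaw":3},{"tx":0,"ty":0,"tz":0,"rx":0,"ry":-0.7,"rz":0,"jaw":3}]'
python3 - <<'E'
from h import *
a=.77-1.571
z=np.array([np.sin(a),0,-np.cos(a)]);todo(z,[0,-1,0],[525,-200,120])
E
```

```text
time: 4.4
tool_pos: [541.2, -190.4, 139.4]
eef_rot: [-2.991, -0.036, -0.89]
wrist_force: [0.8, -0.4, -1.8]
grip_width: 45.4
gripper_force: 40.0
time: 4.9
tool_pos: [544.2, -191.5, 141.9]
eef_rot: [-3.129, -0.047, 0.185]
wrist_force: [0.8, -0.3, -1.2]
grip_width: 45.3
gripper_force: 40.0
p [ 544.2 -191.5  141.9] shift cm [-2.87  0.78  3.87] rot [ 0.005 -0.683  0.031] t 4.9 q [-0.46  0.33  1.46 -0.05  1.47  1.09] F [ 0.8 -0.3 -1.2] w 45.3
```

```bash
python3 -m pendant '[{"tx":-0.5,"ty":0.2,"tz":0,"rx":0,"ry":-0.14,"rz":0.01,"jaw":3},{"tx":-1,"ty":0.4,"tz":0,"rx":0,"ry":-0.28,"rz":0.02,"jaw":3},{"tx":-1.5,"ty":0.6,"tz":0,"rx":0,"ry":-0.42,"rz":0.03,"jaw":3},{"tx":-2,"ty":0.8,"tz":0,"rx":0,"ry":-0.56,"rz":0.03,"jaw":3},{"tx":-2.5,"ty":0.8,"tz":0,"rx":0,"ry":-0.68,"rz":0.03,"jaw":3}]'
python3 -m pendant '[{"tx":0,"ty":0,"tz":0,"rx":0,"ry":0,"rz":0,"jaw":3}]'
python3 - <<'E'
from h import *
a=.77-1.571
z=np.array([np.sin(a),0,-np.cos(a)]);todo(z,[0,-1,0],[525,-200,55])
c=snap('wrist','w4');cv2.imwrite('pics/w4b.png',c['image'][:,:,::-1])
E
```

```text
time: 5.4
tool_pos: [519.5, -200.1, 142.4]
eef_rot: [2.891, 0.004, -1.22]
wrist_force: [-0.7, 0.3, -0.8]
grip_width: 45.4
gripper_force: 40.0
time: 5.5
tool_pos: [517.5, -198.6, 135.1]
eef_rot: [-2.889, -0.009, 1.232]
wrist_force: [0.3, 0.6, -1.9]
grip_width: 45.5
gripper_force: 40.0
p [ 517.5 -198.6  135.1] shift cm [6.31 0.17 6.9 ] rot [0.001 0.005 0.006] t 5.5 q [-0.35  0.84  0.93 -0.3   2.13  1.16] F [ 0.3  0.6 -1.9] w 45.5
```

View pics/w4b.png

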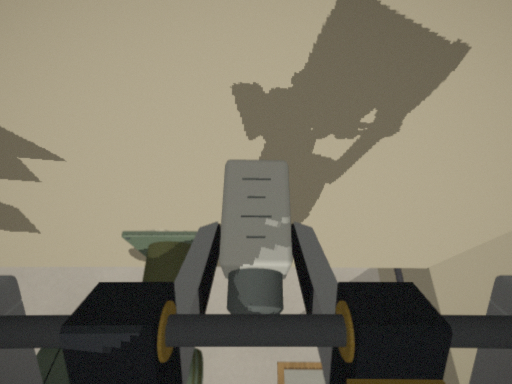

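The bottle is held at (256,215) between the fingers without visible slip. I lower it.

```bash
python3 -m pendant '[{"tx":1.5,"ty":0,"tz":1.5,"rx":0,"ry":0,"rz":0,"jaw":3},{"tx":3.2,"ty":0,"tz":3.1,"rx":0,"ry":0,"rz":0,"jaw":3},{"tx":4.9,"ty":0.1,"tz":4.8,"rx":0,"ry":0,"rz":0,"jaw":3},{"tx":6.4,"ty":0.1,"tz":6.2,"rx":0,"ry":0,"rz":0,"jaw":3},{"tx":6.4,"ty":0.1,"tz":6.2,"rx":0,"ry":0,"rz":0,"jaw":3}]'
python3 - <<'E'
from h import *
a=.77-1.571
z=np.array([np.sin(a),0,-np.cos(a)]);todo(z,[0,-1,0],[531,-200,46])
E
```

```text
time: 6.05
tool_pos: [517.8, -200.9, 53.1]
eef_rot: [2.894, 0.003, -1.218]
wrist_force: [0.1, -0.4, -0.2]
grip_width: 45.7
gripper_force: 40.0
p [ 517.8 -200.9   53.1] shift cm [ 1.43 -0.09  1.45] rot [ 0.002 -0.004  0.001] t 6.05 q [-0.36  0.92  0.97 -0.28  2.01  1.19] F [ 0.1 -0.4 -0.2] w 45.7
```

```bash
python3 -m pendant '[{"tx":0.5,"ty":0,"tz":0.5,"rx":0,"ry":0,"rz":0,"jaw":3},{"tx":1,"ty":0,"tz":1,"rx":0,"ry":0,"rz":0,"jaw":3},{"tx":1,"ty":0,"tz":1,"rx":0,"ry":0,"rz":0,"jaw":3}]'
python3 -m pendant '[{"tx":0.1,"ty":0,"tz":0.1,"rx":0,"ry":0,"rz":0,"jaw":3},{"tx":0.2,"ty":0,"tz":0.2,"rx":0,"ry":0,"rz":0,"jaw":3},{"tx":0.2,"ty":0,"tz":0.2,"rx":0,"ry":0,"rz":0,"jaw":3}]'
python3 -m pendant '[{"tx":0.1,"ty":0,"tz":0.1,"rx":0,"ry":0,"rz":0,"jaw":3},{"tx":0.15,"ty":0,"tz":0.15,"rx":0,"ry":0,"rz":0,"jaw":3},{"tx":0.15,"ty":0,"tz":0.15,"rx":0,"ry":0,"rz":0,"jaw":3}]'
```

```text
time: 6.35
tool_pos: [519.4, -201.4, 40.3]
eef_rot: [2.894, 0.003, -1.214]
wrist_force: [-0.1, 0.2, -1.2]
grip_width: 45.7
gripper_force: 40.0
time: 6.65
tool_pos: [519.4, -201.4, 37.6]
eef_rot: [2.894, 0.003, -1.214]
wrist_force: [0.2, -0.0, -1.9]
grip_width: 45.4
gripper_force: 40.0
time: 6.95
tool_pos: [519.2, -201.4, 35.3]
eef_rot: [2.894, 0.003, -1.215]
wrist_force: [-0.1, -0.7, -0.6]
grip_width: 45.6
gripper_force: 40.0
```

```bash
python3 -m pendant '[{"tx":0.1,"ty":0,"tz":0.1,"rx":0,"ry":0,"rz":0,"jaw":3},{"tx":0.15,"ty":0,"tz":0.15,"rx":0,"ry":0,"rz":0,"jaw":3},{"tx":0.15,"ty":0,"tz":0.15,"rx":0,"ry":0,"rz":0,"jaw":3}]'
python3 -m pendant '[{"tx":0.1,"ty":0,"tz":0.1,"rx":0,"ry":0,"rz":0,"jaw":3},{"tx":0.1,"ty":0,"tz":0.1,"rx":0,"ry":0,"rz":0,"jaw":3}]'
python3 -m pendant '[{"tx":0.1,"ty":0,"tz":0.1,"rx":0,"ry":0,"rz":0,"jaw":3},{"tx":0.1,"ty":0,"tz":0.1,"rx":0,"ry":0,"rz":0,"jaw":3}]'
```

```text
time: 7.25
tool_pos: [519.2, -201.4, 33.1]
eef_rot: [2.894, 0.003, -1.215]
wrist_force: [-0.7, 0.7, -0.8]
grip_width: 45.3
gripper_force: 40.0
time: 7.45
tool_pos: [519.4, -201.5, 32.7]
eef_rot: [2.894, 0.003, -1.214]
wrist_force: [0.8, -0.5, 3.1]
grip_width: 45.2
gripper_force: 40.0
time: 7.65
tool_pos: [519.5, -201.5, 32.7]
eef_rot: [2.893, 0.002, -1.214]
wrist_force: [0.6, -0.2, 6.0]
grip_width: 45.0
gripper_force: 40.0
```

```bash
python3 -m pendant '[{"tx":0,"ty":0,"tz":0,"rx":0,"ry":0,"rz":0,"jaw":6},{"tx":0,"ty":0,"tz":0,"rx":0,"ry":0,"rz":0,"jaw":9.4},{"tx":0,"ty":0,"tz":0,"rx":0,"ry":0,"rz":0,"jaw":9.4},{"tx":0,"ty":0,"tz":0,"rx":0,"ry":0,"rz":0,"jaw":9.4},{"tx":0,"ty":0,"tz":0,"rx":0,"ry":0,"rz":0,"jaw":9.4}]'
python3 -m pendant '[{"tx":0,"ty":0,"tz":-2,"rx":0,"ry":0,"rz":0,"jaw":9.4},{"tx":0,"ty":0,"tz":-4.5,"rx":0,"ry":0,"rz":0,"jaw":9.4},{"tx":0,"ty":0,"tz":-8,"rx":0,"ry":0,"rz":0,"jaw":9.4},{"tx":-2,"ty":0,"tz":-11.5,"rx":0,"ry":0.05,"rz":0,"jaw":9.4},{"tx":-5,"ty":0,"tz":-14,"rx":0,"ry":0.15,"rz":0,"jaw":9.4}]'
python3 - <<'E'
from h import *
todo([0,0,-1],[0,-1,0],[450,-200,200])
s=snap('side','s1');t=snap('top','t1')
def cr(i,u,v,w,h,k): return cv2.resize(i[v:v+h,u:u+w,::-1],None,fx=k,fy=k,interpolation=cv2.INTER_CUBIC)
cv2.imwrite('pics/m1.png',np.hstack([cr(s['image'],255,85,80,80,5),cr(t['image'],285,165,80,80,5)]))
E
```

```text
time: 8.15
tool_pos: [519.0, -201.4, 30.1]
eef_rot: [2.894, 0.003, -1.215]
wrist_force: [-0.0, 0.5, 0.1]
grip_width: 81.4
gripper_force: 0.0
time: 8.65
tool_pos: [584.2, -199.8, 157.5]
eef_rot: [2.977, 0.008, -1.005]
wrist_force: [0.5, -0.0, 0.2]
grip_width: 94.2
gripper_force: 0.0
p [ 584.2 -199.8  157.5] shift cm [-12.1   -0.05   6.26] rot [0.    0.651 0.005] t 8.65 q [-0.34  0.84  0.79 -0.24  2.11  1.16] F [ 0.5 -0.   0.2] w 94.2
```

View pics/m1.png

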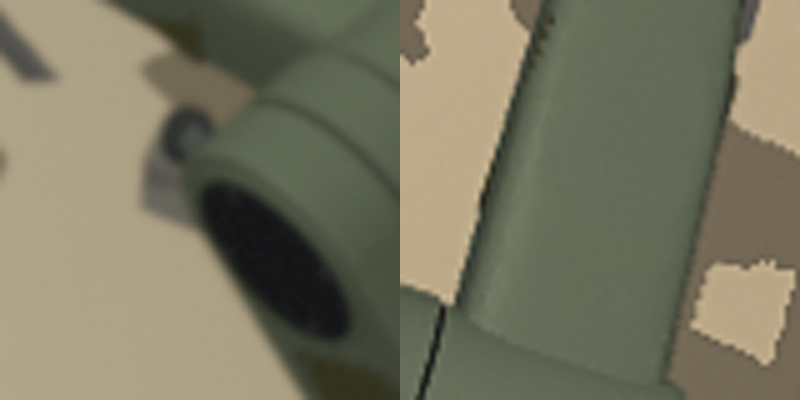

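The bottle stands: in the side view the round grey cap is on top at (190,130) of the white body. The top view is hidden by the arm. I go above it, tool down, and look with the wrist camera.

```bash
python3 -m pendant '[{"tx":-4,"ty":0,"tz":-1.5,"rx":0,"ry":0.13,"rz":0,"jaw":9.4},{"tx":-7,"ty":0,"tz":-1,"rx":0,"ry":0.26,"rz":0,"jaw":9.4},{"tx":-10,"ty":0,"tz":0.5,"rx":0,"ry":0.39,"rz":0,"jaw":9.4},{"tx":-12.5,"ty":0,"tz":2,"rx":0,"ry":0.52,"rz":0,"jaw":9.4},{"tx":-14.5,"ty":0,"tz":3.1,"rx":0,"ry":0.65,"rz":0,"jaw":9.4}]'
python3 -m pendant '[{"tx":0,"ty":0,"tz":0,"rx":0,"ry":0,"rz":0,"jaw":9.4},{"tx":0,"ty":0,"tz":0,"rx":0,"ry":0,"rz":0,"jaw":9.4}]'
python3 - <<'E'
from h import *
todo([0,0,-1],[0,-1,0],[525.5,-201.5,62])
c=snap('wrist','w5');cv2.imwrite('pics/w5b.png',cv2.resize(c['image'][:,:,::-1],(640,480)))
for p in([525.5,-201.5,105],[502.5,-224.5,78],[548.5,-224.5,78],[502.5,-178.5,78],[548.5,-178.5,78]):print(np.array(proj(c,p))*1.25)
E
```

```text
time: 9.25
tool_pos: [448.8, -201.4, 227.8]
eef_rot: [3.137, 0.005, 0.019]
wrist_force: [-0.2, -0.5, 1.7]
grip_width: 93.8
gripper_force: 0.0
time: 9.45
tool_pos: [448.1, -201.1, 227.6]
eef_rot: [3.138, 0.002, 0.011]
wrist_force: [0.6, -0.1, 0.3]
grip_width: 93.9
gripper_force: 0.0
p [ 448.1 -201.1  227.6] shift cm [ 7.62 -0.02 18.52] rot [ 0.004 -0.007  0.001] t 9.45 q [-0.6  -0.02  1.67  0.    1.48  0.97] F [ 0.6 -0.1  0.3] w 93.9
[321.08524675 134.76007463]
[344.98395326 159.3711786 ]
[346.09410699 108.04134449]
[296.50885421 159.27525221]
[295.7419391  107.91191839]
```

View pics/w5b.png

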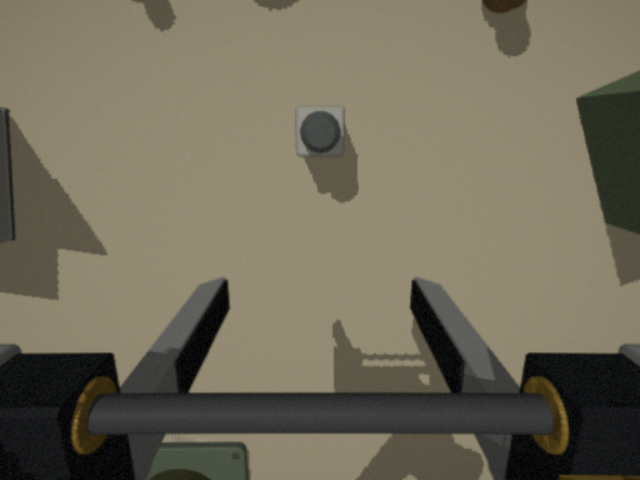

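The upright bottle's square is at x 295–345, y 107–157 with the cap at (320,131): within 2 mm of the prediction, about 2 mm further ahead, and square to the tool. I descend and grip the body.

```bash
python3 -m pendant '[{"tx":4,"ty":0,"tz":1,"rx":0,"ry":0,"rz":0,"jaw":9.4},{"tx":7.9,"ty":0,"tz":3,"rx":0,"ry":0,"rz":0,"jaw":9.4},{"tx":7.9,"ty":0,"tz":6,"rx":0,"ry":0,"rz":0,"jaw":9.4},{"tx":7.9,"ty":0,"tz":9,"rx":0,"ry":-0.005,"rz":0,"jaw":9.4},{"tx":7.9,"ty":0,"tz":9,"rx":0,"ry":-0.005,"rz":0,"jaw":9.4}]'
python3 -m pendant '[{"tx":0,"ty":0,"tz":2.5,"rx":0,"ry":0,"rz":0,"jaw":9.4},{"tx":0,"ty":0,"tz":5,"rx":0,"ry":0,"rz":0,"jaw":9.4},{"tx":0,"ty":0,"tz":7.5,"rx":0,"ry":0,"rz":0,"jaw":9.4},{"tx":0,"ty":0,"tz":9.4,"rx":0,"ry":0,"rz":0,"jaw":9},{"tx":0,"ty":0,"tz":9.4,"rx":0,"ry":0,"rz":0,"jaw":8}]'
python3 - <<'E'
from h import *
todo([0,0,-1],[0,-1,0],[527.5,-201.,62])
E
```

```text
time: 10.0
tool_pos: [527.8, -199.2, 131.0]
eef_rot: [-3.138, -0.008, 0.015]
wrist_force: [0.4, 0.8, -1.0]
grip_width: 93.5
gripper_force: 0.0
time: 10.5
tool_pos: [528.8, -200.7, 41.0]
eef_rot: [3.141, 0.006, -0.006]
wrist_force: [0.4, 0.3, 0.3]
grip_width: 85.1
gripper_force: 0.0
p [ 528.8 -200.7   41. ] shift cm [-0.13  0.03 -0.2 ] rot [0.    0.004 0.004] t 10.5 q [-0.51  0.33  1.68 -0.    1.14  1.05] F [0.4 0.3 0.3] w 85.1
```

```bash
python3 -m pendant '[{"tx":0,"ty":0,"tz":0,"rx":0,"ry":0,"rz":0,"jaw":3},{"tx":0,"ty":0,"tz":0,"rx":0,"ry":0,"rz":0,"jaw":3},{"tx":0,"ty":0,"tz":0,"rx":0,"ry":0,"rz":0,"jaw":3},{"tx":0,"ty":0,"tz":0,"rx":0,"ry":0,"rz":0,"jaw":3},{"tx":0,"ty":0,"tz":0,"rx":0,"ry":0,"rz":0,"jaw":3}]' 30
python3 -m pendant '[{"tx":0,"ty":0,"tz":0,"rx":0,"ry":0,"rz":0,"jaw":3},{"tx":0,"ty":0,"tz":0,"rx":0,"ry":0,"rz":0,"jaw":3},{"tx":0,"ty":0,"tz":0,"rx":0,"ry":0,"rz":0,"jaw":3}]' 30
python3 -m pendant '[{"tx":0,"ty":0,"tz":-4,"rx":0,"ry":0,"rz":0,"jaw":3},{"tx":0,"ty":0,"tz":-8,"rx":0,"ry":0,"rz":0,"jaw":3},{"tx":0,"ty":0,"tz":-12,"rx":0,"ry":0,"rz":0,"jaw":3},{"tx":0,"ty":0,"tz":-16,"rx":0,"ry":0,"rz":0,"jaw":3},{"tx":-4,"ty":0,"tz":-20,"rx":0,"ry":0,"rz":0,"jaw":3}]'
```

```text
time: 11.0
tool_pos: [529.5, -201.6, 43.8]
eef_rot: [3.139, 0.005, 0.002]
wrist_force: [1.0, -0.2, 0.1]
grip_width: 45.5
gripper_force: 0.0
time: 11.3
tool_pos: [529.2, -201.6, 43.3]
eef_rot: [3.139, 0.005, 0.001]
wrist_force: [-0.4, -0.9, 0.9]
grip_width: 35.4
gripper_force: 30.1
time: 11.8
tool_pos: [495.7, -201.2, 240.0]
eef_rot: [3.139, 0.008, 0.005]
wrist_force: [0.0, -1.0, -0.2]
grip_width: 35.0
gripper_force: 30.1
```

Grip width 35 mm is not the 46 mm body, so I check before going on.

```bash
python3 - <<'E'
from h import *
todo([0,0,-1],[0,-1,0],[527.5,-201.,62])
w=snap('wrist','w6');t=snap('top','t6');s=snap('side','s6')
def cr(i,u,v,W,h,k): return cv2.resize(i[v:v+h,u:u+W,::-1],None,fx=k,fy=k,interpolation=cv2.INTER_CUBIC)
a=cr(w['image'],100,40,312,344,1.25)[:400,:390];b=cr(s['image'],245,60,100,100,4)
cv2.imwrite('pics/m6.png',np.hstack([a,b[:400]]));print(a.shape,b.shape)
E
```

```text
p [ 495.7 -201.2  240. ] shift cm [ 3.12 -0.06 19.71] rot [ 0.003 -0.003  0.005] t 11.8 q [-0.55  0.07  1.55 -0.    1.52  1.02] F [ 0.  -1.  -0.2] w 35.0
(400, 390, 3) (400, 400, 3)
```

View pics/m6.png

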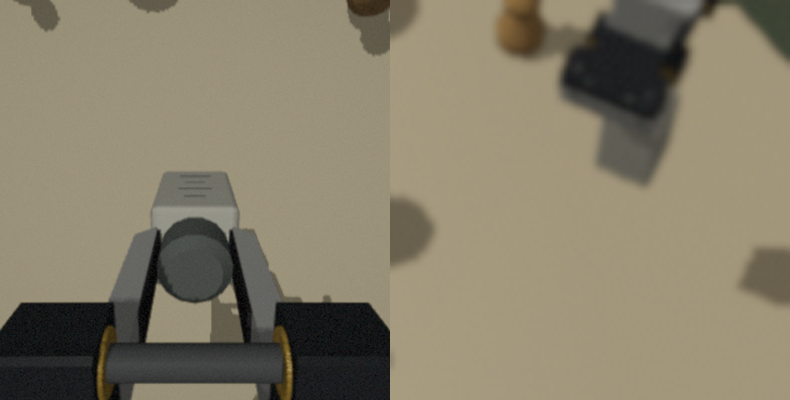

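```bash
python3 - <<'E'
from h import *
from scipy.optimize import brentq
np.set_printoptions(precision=1,suppress=True)
c=load('w6');f=lambda x,y:(100+x/1.25,40+y/1.25)
for n,a,b,W in(('bodytop',(152,208),(239,208),46),('bottom',(163,173),(229,173),46),('captip~',(160,262),(231,262),34)):
  A=f(*a);B=f(*b);g=lambda z:np.linalg.norm(atz(c,*A,z)-atz(c,*B,z))-W
  z=brentq(g,20,400);print(n,z,atz(c,*A,z),atz(c,*B,z))
E
```

```text
bodytop 266.83028015129923 [ 513.3 -177.2  266.8] [ 513.5 -223.2  266.8]
bottom 199.93302810058583 [ 515.2 -177.9  199.9] [ 515.5 -223.9  199.9]
captip~ 291.8721052651491 [ 494.9 -183.2  291.9] [ 495.  -217.2  291.9]
```

The bottle is held upright. Its body spans about z 196–272 with the TCP at 240, while the visible fingertips lie about 25 mm behind the nominal TCP. So the pads hold the lower part of the cap, 36 mm across, which explains the 35 mm reading. That works for placing (base = TCP z − 43), so I carry on, turning the hand half round so that the camera side faces away from the lid.

```bash
python3 -m pendant '[{"tx":0,"ty":-2,"tz":0,"rx":0,"ry":0,"rz":-0.148,"jaw":3},{"tx":0,"ty":-4,"tz":0,"rx":0,"ry":0,"rz":-0.296,"jaw":3},{"tx":-0.2,"ty":-6,"tz":0,"rx":0,"ry":0,"rz":-0.444,"jaw":3},{"tx":-0.4,"ty":-8.3,"tz":0,"rx":0,"ry":0,"rz":-0.592,"jaw":3},{"tx":-0.6,"ty":-10.7,"tz":0,"rx":0,"ry":0,"rz":-0.742,"jaw":3}]' 45
python3 -m pendant '[{"tx":1.4,"ty":-1.7,"tz":0,"rx":0,"ry":0,"rz":-0.148,"jaw":3},{"tx":2.8,"ty":-3.4,"tz":0,"rx":0,"ry":0,"rz":-0.296,"jaw":3},{"tx":4.1,"ty":-5,"tz":0,"rx":0,"ry":0,"rz":-0.444,"jaw":3},{"tx":5.4,"ty":-6.6,"tz":0,"rx":0,"ry":0,"rz":-0.592,"jaw":3},{"tx":6.8,"ty":-8.3,"tz":0,"rx":0,"ry":0,"rz":-0.742,"jaw":3}]'
python3 - <<'E'
from h import *
todo([0,0,-1],[np.sin(2.967),-np.cos(2.967),0],[470,227,240],0)
E
```

```text
time: 12.45
tool_pos: [486.3, -92.6, 235.1]
eef_rot: [-2.922, -1.152, 0.006]
wrist_force: [-0.8, 1.1, -1.0]
grip_width: 35.2
gripper_force: 45.1
time: 12.95
tool_pos: [479.9, 14.4, 235.0]
eef_rot: [-2.305, -2.132, 0.006]
wrist_force: [0.4, 0.3, -1.2]
grip_width: 34.9
gripper_force: 45.1
p [479.9  14.4 235. ] shift cm [21.12 -2.64 -0.52] rot [-0.004 -0.002 -1.474] t 12.95 q [-0.15 -0.04  1.68 -0.    1.51 -0.07] F [ 0.4  0.3 -1.2] w 34.9
```

```bash
python3 -m pendant '[{"tx":2.1,"ty":-0.3,"tz":0,"rx":0,"ry":0,"rz":-0.148,"jaw":3},{"tx":4.2,"ty":-0.6,"tz":0,"rx":0,"ry":0,"rz":-0.296,"jaw":3},{"tx":6.3,"ty":-0.9,"tz":0,"rx":0,"ry":0,"rz":-0.444,"jaw":3},{"tx":8.4,"ty":-1.2,"tz":0,"rx":0,"ry":0,"rz":-0.592,"jaw":3},{"tx":10.6,"ty":-1.4,"tz":0,"rx":0,"ry":0,"rz":-0.737,"jaw":3}]'
python3 -m pendant '[{"tx":1.7,"ty":1.2,"tz":0,"rx":0,"ry":0,"rz":-0.148,"jaw":3},{"tx":3.5,"ty":2.4,"tz":0,"rx":0,"ry":0,"rz":-0.296,"jaw":3},{"tx":5.2,"ty":3.6,"tz":0,"rx":0,"ry":0,"rz":-0.444,"jaw":3},{"tx":7,"ty":4.8,"tz":0,"rx":0,"ry":0,"rz":-0.592,"jaw":3},{"tx":8.8,"ty":6,"tz":0,"rx":0,"ry":0,"rz":-0.737,"jaw":3}]'
python3 -m pendant '[{"tx":0,"ty":0,"tz":0,"rx":0,"ry":0,"rz":0,"jaw":3},{"tx":0,"ty":0,"tz":0,"rx":0,"ry":0,"rz":0,"jaw":3}]'
python3 - <<'E'
from h import *
np.set_printoptions(precision=1,suppress=True)
todo([0,0,-1],[np.sin(2.967),-np.cos(2.967),0],[470,227,50],0)
w=snap('wrist','w7');cv2.imwrite('pics/w7b.png',cv2.resize(w['image'][:,:,::-1],(640,480)))
E
```

```text
time: 13.45
tool_pos: [474.6, 121.0, 234.7]
eef_rot: [-1.381, -2.819, 0.006]
wrist_force: [-0.2, 0.4, -0.1]
grip_width: 35.1
gripper_force: 45.1
time: 13.95
tool_pos: [468.8, 227.2, 234.3]
eef_rot: [-0.273, -3.126, 0.006]
wrist_force: [-0.3, -0.9, -0.3]
grip_width: 34.9
gripper_force: 45.1
time: 14.15
tool_pos: [469.1, 226.1, 235.1]
eef_rot: [-0.284, -3.126, 0.006]
wrist_force: [-0.2, -1.0, -1.2]
grip_width: 34.8
gripper_force: 45.1
p [469.1 226.1 235.1] shift cm [-0.1  0.2 18.5] rot [-0. -0. -0.] t 14.15 q [ 0.3  0.1  1.6 -0.   1.5 -1.1] F [-0.2 -1.  -1.2] w 34.8
```

View pics/w7b.png

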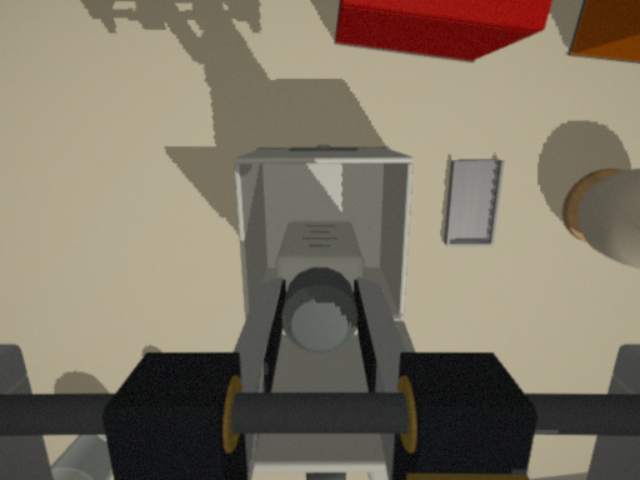

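The box is square below the hand: front rim from (240,160) to (412,160), with the bottle centred at x≈320. It is well clear of the walls. That was picture 11, one over the allowance, so I view no more and use numbers only.

```bash
python3 -m pendant '[{"tx":0,"ty":0.1,"tz":4,"rx":0,"ry":0,"rz":0,"jaw":3},{"tx":0,"ty":0.2,"tz":8,"rx":0,"ry":0,"rz":0,"jaw":3},{"tx":0,"ty":0.2,"tz":12,"rx":0,"ry":0,"rz":0,"jaw":3},{"tx":0,"ty":0.2,"tz":15.5,"rx":0,"ry":0,"rz":0,"jaw":3},{"tx":0,"ty":0.2,"tz":17,"rx":0,"ry":0,"rz":0,"jaw":3}]'
python3 -m pendant '[{"tx":0,"ty":0,"tz":0.3,"rx":0,"ry":0,"rz":0,"jaw":3},{"tx":0,"ty":0,"tz":0.6,"rx":0,"ry":0,"rz":0,"jaw":3},{"tx":0,"ty":0,"tz":0.8,"rx":0,"ry":0,"rz":0,"jaw":3},{"tx":0,"ty":0,"tz":0.9,"rx":0,"ry":0,"rz":0,"jaw":3},{"tx":0,"ty":0,"tz":0.9,"rx":0,"ry":0,"rz":0,"jaw":3}]'
```

```text
time: 14.7
tool_pos: [467.1, 225.5, 62.8]
eef_rot: [-0.288, -3.122, 0.009]
wrist_force: [0.1, 0.6, -0.5]
grip_width: 35.2
gripper_force: 45.2
time: 15.2
tool_pos: [471.4, 228.0, 59.3]
eef_rot: [0.283, 3.126, -0.003]
wrist_force: [0.5, 0.5, -0.8]
grip_width: 34.8
gripper_force: 45.2
```

```bash
python3 -m pendant '[{"tx":0,"ty":0,"tz":0.3,"rx":0,"ry":0,"rz":0,"jaw":3},{"tx":0,"ty":0,"tz":0.6,"rx":0,"ry":0,"rz":0,"jaw":3},{"tx":0,"ty":0,"tz":0.6,"rx":0,"ry":0,"rz":0,"jaw":3}]'
python3 -m pendant '[{"tx":0,"ty":0,"tz":0.15,"rx":0,"ry":0,"rz":0,"jaw":3},{"tx":0,"ty":0,"tz":0.3,"rx":0,"ry":0,"rz":0,"jaw":3},{"tx":0,"ty":0,"tz":0.3,"rx":0,"ry":0,"rz":0,"jaw":3}]'
python3 -m pendant '[{"tx":0,"ty":0,"tz":0.15,"rx":0,"ry":0,"rz":0,"jaw":3},{"tx":0,"ty":0,"tz":0.2,"rx":0,"ry":0,"rz":0,"jaw":3},{"tx":0,"ty":0,"tz":0.2,"rx":0,"ry":0,"rz":0,"jaw":3}]'
```

```text
time: 15.5
tool_pos: [470.0, 227.6, 51.8]
eef_rot: [-0.283, -3.129, 0.004]
wrist_force: [-0.4, -0.3, -0.1]
grip_width: 35.1
gripper_force: 45.2
time: 15.8
tool_pos: [470.3, 227.7, 49.0]
eef_rot: [0.283, 3.129, -0.004]
wrist_force: [0.3, 0.0, -1.5]
grip_width: 35.0
gripper_force: 45.2
time: 16.1
tool_pos: [471.0, 227.8, 48.2]
eef_rot: [0.283, 3.127, -0.003]
wrist_force: [-1.2, -0.5, 5.2]
grip_width: 35.0
gripper_force: 45.9
```

Contact comes at z 48.2, as predicted. I release and rise.

```bash
python3 -m pendant '[{"tx":0,"ty":0,"tz":0,"rx":0,"ry":0,"rz":0,"jaw":5},{"tx":0,"ty":0,"tz":0,"rx":0,"ry":0,"rz":0,"jaw":6},{"tx":0,"ty":0,"tz":0,"rx":0,"ry":0,"rz":0,"jaw":6},{"tx":0,"ty":0,"tz":0,"rx":0,"ry":0,"rz":0,"jaw":6}]'
python3 -m pendant '[{"tx":0,"ty":0,"tz":-1.5,"rx":0,"ry":0,"rz":0,"jaw":6},{"tx":0,"ty":0,"tz":-4,"rx":0,"ry":0,"rz":0,"jaw":6},{"tx":0,"ty":0,"tz":-8,"rx":0,"ry":0,"rz":0,"jaw":6},{"tx":0,"ty":0,"tz":-13,"rx":0,"ry":0,"rz":0,"jaw":6},{"tx":0,"ty":0,"tz":-18,"rx":0,"ry":0,"rz":0,"jaw":6}]'
python3 -m pendant '[{"tx":0,"ty":0,"tz":-4,"rx":0,"ry":0,"rz":0,"jaw":6},{"tx":0,"ty":0,"tz":-8,"rx":0,"ry":0,"rz":0,"jaw":4},{"tx":0,"ty":0,"tz":-11,"rx":0,"ry":0,"rz":0,"jaw":0},{"tx":0,"ty":0,"tz":-11,"rx":0,"ry":0,"rz":0,"jaw":0},{"tx":0,"ty":0,"tz":-11,"rx":0,"ry":0,"rz":0,"jaw":0}]'
python3 - <<'E'
from h import *
np.set_printoptions(precision=1,suppress=True)
o,p,Rm=state();print(p,o['joints'],o['grip_width'],Rm)
# bottle check in the wrist picture: dark cap blob near predicted place
c=snap('wrist','w8');g=c['image'].astype(int)
for q in([472,227,110],[472,227,83]):print('pred',np.array(proj(c,q)))
u,v=map(int,proj(c,[472,227,110]));m=(g[max(0,v-40):v+40,max(0,u-40):u+40].sum(2)//3)
print(m[::5,::4])
E
```

```text
time: 16.5
tool_pos: [471.1, 227.8, 47.5]
eef_rot: [0.283, 3.127, -0.003]
wrist_force: [0.1, -0.3, 2.9]
grip_width: 59.4
gripper_force: 1.7
time: 17.0
tool_pos: [469.0, 227.9, 227.4]
eef_rot: [-0.283, -3.126, 0.005]
wrist_force: [0.4, 0.6, 0.8]
grip_width: 60.0
gripper_force: 0.0
time: 17.5
tool_pos: [470.2, 228.5, 336.5]
eef_rot: [-0.283, -3.129, 0.004]
wrist_force: [-0.4, -0.5, -0.0]
grip_width: 31.6
gripper_force: 0.0
[470.2 228.5 336.5] [ 0.3  0.   1.4 -0.   1.7 -1.1] 31.56469084608815 [[-1.   0.2 -0. ]
 [ 0.2  1.  -0. ]
 [-0.  -0.  -1. ]]
pred [253.8 158.9]
pred [254.  155.6]
[[ 93  92  90  91  93  86  89  89  90  92  91  93  87  90  91  94  92  93
   95  93]
 [119 119 122 118 119 115 111 114 114 114 114 122 160 156 114 111 110 109
  108 107]
 [102 105 105 108 105 108 111 107 105 107 106 112 139 168 121 106 107 108
  109 106]
 [ 98  98 105 105 111 107 108 106 107 106 108 107 106 141 116 105 107 108
  107 106]
 [ 82  93 104 105 107 109 108 106  87  90  85  86  85  88 113 108 106 109
  106 108]
 [ 79  89 104 106 108 106 106  99  95  95  95  95 107 108 104 107 106 106
  105 107]
 [ 78  86 105 104 108 106 108  89 107  87  48  47  76 167 155 105 106 108
  107 109]
 [ 80  85 108 105 110 104 105  96  75  57  83  85  71  78 155 107 109 106
  108 107]
 [ 79  83 106 107 106 107 109  97  56  90  90  91  90  80 156 104 107 106
  108 108]
 [ 77  79 104 108 105 107 106  96  55  55  55  53  55  78 157 102 105 107
  108 107]
 [ 79  79 106 105 105 107 107  96 104  47  55  54  48  99  99 107 106 103
  107 104]
 [ 81  80 104 106 105 107 104 106 106 107 104 105 105 104 107 105 105 107
  106 106]
 [ 78  76 106 105 107 105 105 105 105 108 105 108 105 107 106 108 105 107
  105 106]
 [ 80  77 105 107 108 106 106 106 104 106 106 107 107 103 105 107 105 104
  106 105]
 [ 79  78 105 105 105 108 107 106 106 109 106 108 106 107 103 107 105 105
  106 105]
 [ 81  80 103  99  98 104 102 103  96  99  96 101 100 100 101  99 102  99
  100  99]]
```

The wrist picture's pixels show the dark cap inside the bright body square at the predicted spot, so the bottle stands upright in the box. Next is the lid: I cross over it, go down behind it beside the knob with shut fingers, and push it over.

```bash
python3 -m pendant '[{"tx":-3,"ty":-0.8,"tz":0,"rx":0,"ry":0,"rz":0,"jaw":0},{"tx":-6,"ty":-1.6,"tz":0,"rx":0,"ry":0,"rz":0,"jaw":0},{"tx":-9,"ty":-2.4,"tz":0,"rx":0,"ry":0,"rz":0,"jaw":0},{"tx":-12,"ty":-3.2,"tz":0,"rx":0,"ry":0,"rz":0,"jaw":0},{"tx":-15,"ty":-4.1,"tz":0,"rx":0,"ry":0,"rz":0,"jaw":0}]' 10
python3 -m pendant '[{"tx":0,"ty":0,"tz":1,"rx":0,"ry":0,"rz":0,"jaw":0},{"tx":0,"ty":0,"tz":4,"rx":0,"ry":0,"rz":0,"jaw":0},{"tx":0,"ty":0,"tz":8,"rx":0,"ry":0,"rz":0,"jaw":0},{"tx":0,"ty":0,"tz":12,"rx":0,"ry":0,"rz":0,"jaw":0},{"tx":0,"ty":0,"tz":12,"rx":0,"ry":0,"rz":0,"jaw":0}]'
cat >> h.py <<'E'
def st():
    o,p,Rm=state();d=p-np.array([485.2,224.7,0]);print('s_x %.0f s_y %.0f z %.0f'%(d@[.985,-.174,0],d@[.174,.985,0],p[2]),'F',np.round(o['wrist_force'],1),'t',round(o['time'],2),'w',round(o['grip_width'],1),'axes',Rm.round(2).tolist())
E
python3 -c 'from h import *;st()'
```

```text
time: 18.05
tool_pos: [610.2, 160.5, 333.7]
eef_rot: [-0.282, -3.123, 0.005]
wrist_force: [0.4, 0.4, 0.5]
grip_width: 0.4
gripper_force: 0.0
time: 18.55
tool_pos: [603.2, 160.5, 207.1]
eef_rot: [-0.281, -3.11, 0.01]
wrist_force: [-0.1, 0.8, -0.9]
grip_width: 0.6
gripper_force: 0.0
s_x 127 s_y -43 z 207 F [-0.1  0.8 -0.9] t 18.55 w 0.6 axes [[-0.98, 0.18, -0.02], [0.18, 0.98, -0.0], [0.02, -0.01, -1.0]]
```

```bash
python3 -m pendant '[{"tx":1.5,"ty":0,"tz":0,"rx":0,"ry":0,"rz":0,"jaw":0},{"tx":3,"ty":0,"tz":0,"rx":0,"ry":0,"rz":0,"jaw":0},{"tx":4.5,"ty":0,"tz":0,"rx":0,"ry":0,"rz":0,"jaw":0},{"tx":6,"ty":0,"tz":0,"rx":0,"ry":0,"rz":0,"jaw":0},{"tx":7.5,"ty":0,"tz":0,"rx":0,"ry":0,"rz":0,"jaw":0}]'
python3 -c 'from h import *;st()'
```

```text
time: 19.05
tool_pos: [536.9, 174.6, 218.7]
eef_rot: [0.283, 3.126, -0.003]
wrist_force: [1.8, -0.4, -0.0]
grip_width: 0.6
gripper_force: 0.7
s_x 60 s_y -40 z 219 F [ 1.8 -0.4 -0. ] t 19.05 w 0.6 axes [[-0.98, 0.18, 0.0], [0.18, 0.98, -0.0], [-0.0, -0.0, -1.0]]
```

```bash
python3 -m pendant '[{"tx":1.2,"ty":0,"tz":0,"rx":0,"ry":0,"rz":0,"jaw":0},{"tx":2.4,"ty":0,"tz":0,"rx":0,"ry":0,"rz":0,"jaw":0},{"tx":3.6,"ty":0,"tz":0,"rx":0,"ry":0,"rz":0,"jaw":0},{"tx":4.8,"ty":0,"tz":0.6,"rx":0,"ry":0,"rz":0,"jaw":0},{"tx":5.8,"ty":0,"tz":1.4,"rx":0,"ry":0,"rz":0,"jaw":0}]'
python3 -c 'from h import *;st()'
python3 -m pendant '[{"tx":1,"ty":0,"tz":1,"rx":0,"ry":0,"rz":0,"jaw":0},{"tx":1.8,"ty":0,"tz":2,"rx":0,"ry":0,"rz":0,"jaw":0},{"tx":2.5,"ty":0,"tz":3,"rx":0,"ry":0,"rz":0,"jaw":0}]'
python3 -c 'from h import *;st()'
```

```text
time: 19.55
tool_pos: [479.3, 185.1, 204.2]
eef_rot: [0.283, 3.127, -0.003]
wrist_force: [0.0, -0.9, 1.3]
grip_width: 0.3
gripper_force: 0.5
s_x 1 s_y -40 z 204 F [ 0.  -0.9  1.3] t 19.55 w 0.3 axes [[-0.98, 0.18, 0.0], [0.18, 0.98, -0.0], [-0.0, -0.0, -1.0]]
time: 19.85
tool_pos: [454.4, 189.4, 173.1]
eef_rot: [0.283, 3.128, -0.003]
wrist_force: [-0.5, 0.6, 1.1]
grip_width: 0.5
gripper_force: 0.4
s_x -24 s_y -40 z 173 F [-0.5  0.6  1.1] t 19.85 w 0.5 axes [[-0.98, 0.18, 0.0], [0.18, 0.98, -0.0], [-0.0, -0.0, -1.0]]
```

```bash
python3 -m pendant '[{"tx":0.8,"ty":0,"tz":1.2,"rx":0,"ry":0,"rz":0,"jaw":0},{"tx":1.6,"ty":0,"tz":2.4,"rx":0,"ry":0,"rz":0,"jaw":0},{"tx":2.2,"ty":0,"tz":3,"rx":0,"ry":0,"rz":0,"jaw":0},{"tx":2.2,"ty":0,"tz":3,"rx":0,"ry":0,"rz":0,"jaw":0}]'
python3 -c 'from h import *;st()'
```

```text
time: 20.25
tool_pos: [431.6, 192.9, 141.8]
eef_rot: [-0.282, -3.126, 0.005]
wrist_force: [0.4, 0.7, -0.6]
grip_width: 0.8
gripper_force: 0.0
s_x -47 s_y -41 z 142 F [ 0.4  0.7 -0.6] t 20.25 w 0.8 axes [[-0.98, 0.18, -0.0], [0.18, 0.98, -0.0], [0.0, -0.0, -1.0]]
```

```bash
python3 -m pendant '[{"tx":0,"ty":0,"tz":0.5,"rx":0,"ry":0,"rz":0,"jaw":0},{"tx":0,"ty":0,"tz":1,"rx":0,"ry":0,"rz":0,"jaw":0},{"tx":0,"ty":0,"tz":1.5,"rx":0,"ry":0,"rz":0,"jaw":0},{"tx":0,"ty":0,"tz":1.5,"rx":0,"ry":0,"rz":0,"jaw":0}]'
python3 -m pendant '[{"tx":0,"ty":0,"tz":0.4,"rx":0,"ry":0,"rz":0,"jaw":0},{"tx":0,"ty":0,"tz":0.8,"rx":0,"ry":0,"rz":0,"jaw":0},{"tx":0,"ty":0,"tz":0.8,"rx":0,"ry":0,"rz":0,"jaw":0}]'
python3 - <<'E'
from h import *
st()
s=snap('side','s9');t=snap('top','t9')
# where would the lid's free top corners/standing lid be: compare with start pictures
a=load('s0')
def pt(sx,sy,z): return np.array([485.2,224.7,0])+sx*np.array([.985,-.174,0])+sy*np.array([.174,.985,0])+[0,0,z]
for n,q in(('lid-stand L',pt(83,60,240)),('lid-stand up',pt(83,70,265)),('knob0',[610,205,240]),('knob shut',pt(-55,0,165)),('lid shut far R',pt(55,-55,138)),('lid shut far L',pt(55,55,138)),('lid shut near L',pt(-55,55,138))):
  for m,c0,c1 in(('side',a,s),('top',load('t0'),t)):
    u,v=proj(c1,q);u=int(round(u));v=int(round(v));print(n,m,(u,v),c0['image'][v,u],c1['image'][v,u])
E
```

```text
time: 20.65
tool_pos: [433.3, 192.8, 127.6]
eef_rot: [-0.283, -3.128, 0.004]
wrist_force: [-0.1, 0.0, 0.4]
grip_width: 0.8
gripper_force: 0.0
time: 20.95
tool_pos: [433.3, 192.8, 119.7]
eef_rot: [-0.283, -3.129, 0.004]
wrist_force: [-0.2, -0.2, -0.4]
grip_width: 0.3
gripper_force: 0.0
s_x -46 s_y -40 z 120 F [-0.2 -0.2 -0.4] t 20.95 w 0.3 axes [[-0.98, 0.18, -0.0], [0.18, 0.98, -0.0], [0.0, -0.0, -1.0]]
lid-stand L side (207, 219) [77 75 68] [172 160 133]
lid-stand L top (206, 182) [76 74 67] [181 164 133]
lid-stand up side (204, 219) [78 75 68] [172 160 134]
lid-stand up top (203, 181) [74 72 66] [181 163 134]
knob0 side (207, 193) [79 82 76] [171 160 133]
knob0 top (225, 172) [72 75 70] [181 164 134]
knob shut side (261, 236) [96 94 84] [31 31 33]
knob shut top (219, 225) [172 164 150] [81 87 72]
lid shut far R side (242, 202) [77 75 67] [157 153 139]
lid shut far R top (239, 198) [104 100  92] [181 174 158]
lid shut far L side (220, 231) [76 73 65] [161 157 144]
lid shut far L top (210, 194) [106 103  93] [185 178 161]
lid shut near L side (250, 253) [97 94 85] [160 157 144]
lid shut near L top (205, 223) [105 101  92] [117 125 103]
```

The standing lid is gone from its old pixels, and bright lid surface now covers the box. I press on down until I feel the rim.

```bash
python3 -m pendant '[{"tx":0,"ty":0,"tz":0.3,"rx":0,"ry":0,"rz":0,"jaw":0},{"tx":0,"ty":0,"tz":0.5,"rx":0,"ry":0,"rz":0,"jaw":0},{"tx":0,"ty":0,"tz":0.5,"rx":0,"ry":0,"rz":0,"jaw":0}]'
python3 -m pendant '[{"tx":0,"ty":0,"tz":0.2,"rx":0,"ry":0,"rz":0,"jaw":0},{"tx":0,"ty":0,"tz":0.3,"rx":0,"ry":0,"rz":0,"jaw":0},{"tx":0,"ty":0,"tz":0.3,"rx":0,"ry":0,"rz":0,"jaw":0}]'
python3 -m pendant '[{"tx":0,"ty":0,"tz":0.2,"rx":0,"ry":0,"rz":0,"jaw":0},{"tx":0,"ty":0,"tz":0.3,"rx":0,"ry":0,"rz":0,"jaw":0},{"tx":0,"ty":0,"tz":0.3,"rx":0,"ry":0,"rz":0,"jaw":0}]'
```

```text
time: 21.35
tool_pos: [433.5, 192.9, 115.1]
eef_rot: [0.283, 3.128, -0.004]
wrist_force: [0.9, -0.1, -0.1]
grip_width: 0.3
gripper_force: 0.0
time: 21.65
tool_pos: [433.5, 192.9, 112.2]
eef_rot: [0.283, 3.128, -0.004]
wrist_force: [0.4, 0.9, 1.1]
grip_width: 0.5
gripper_force: 0.0
time: 21.95
tool_pos: [433.6, 192.9, 109.2]
eef_rot: [0.283, 3.128, -0.004]
wrist_force: [0.4, 0.1, -1.1]
grip_width: 0.4
gripper_force: 0.0
```

```bash
python3 -m pendant '[{"tx":0,"ty":0,"tz":0.2,"rx":0,"ry":0,"rz":0,"jaw":0},{"tx":0,"ty":0,"tz":0.3,"rx":0,"ry":0,"rz":0,"jaw":0},{"tx":0,"ty":0,"tz":0.3,"rx":0,"ry":0,"rz":0,"jaw":0}]'
python3 -m pendant '[{"tx":0,"ty":0,"tz":0.2,"rx":0,"ry":0,"rz":0,"jaw":0},{"tx":0,"ty":0,"tz":0.3,"rx":0,"ry":0,"rz":0,"jaw":0},{"tx":0,"ty":0,"tz":0.3,"rx":0,"ry":0,"rz":0,"jaw":0}]'
python3 - <<'E'
from h import *
st();w=snap('wrist','w10');s=load('s9')
def pt(sx,sy,z): return np.array([485.2,224.7,0])+sx*np.array([.985,-.174,0])+sy*np.array([.174,.985,0])+[0,0,z]
# lid front edge in wrist view: brightness profile along s_x at s_y=40, +-: for shut lid edge expected at s_x=-75,z=138
for sy in(30,50,-62):
  print(sy,[(sx,int(w['image'][int(round(v)),int(round(u))].mean())) for sx in range(-115,-40,4) for u,v in[proj(w,pt(sx,sy,138))] if 0<=u<512 and 0<=v<384])
E
```

```text
time: 22.25
tool_pos: [433.5, 192.9, 106.2]
eef_rot: [0.283, 3.128, -0.004]
wrist_force: [-0.4, 1.3, -0.6]
grip_width: 0.4
gripper_force: 0.0
time: 22.55
tool_pos: [433.7, 192.9, 103.6]
eef_rot: [0.283, 3.128, -0.004]
wrist_force: [-0.8, -0.7, 2.8]
grip_width: 0.8
gripper_force: 1.4
s_x -45 s_y -40 z 104 F [-0.8 -0.7  2.8] t 22.55 w 0.8 axes [[-0.98, 0.18, 0.0], [0.18, 0.98, -0.0], [-0.0, -0.0, -1.0]]
30 [(-115, 158), (-111, 157), (-107, 158), (-103, 160), (-99, 159), (-95, 95), (-91, 87), (-87, 84), (-83, 87), (-79, 87), (-75, 97), (-71, 157), (-67, 168), (-63, 169), (-59, 169), (-55, 169), (-51, 167), (-47, 166), (-43, 168)]
50 [(-115, 157), (-111, 158), (-107, 157), (-103, 158), (-99, 158), (-95, 160), (-91, 159), (-87, 158), (-83, 88), (-79, 84), (-75, 96), (-71, 160), (-67, 169), (-63, 167), (-59, 169), (-55, 170), (-51, 169), (-47, 169), (-43, 168)]
-62 [(-115, 101), (-111, 105), (-107, 104), (-103, 106), (-99, 106), (-95, 104), (-91, 104), (-87, 96), (-83, 85), (-79, 88), (-75, 90), (-71, 102), (-67, 104), (-63, 105), (-59, 106), (-55, 105), (-51, 114), (-47, 162), (-43, 164)]
```

Contact at z 103.6. The lid's front edge shows at s_x ≈ −73, where it belongs when shut. I press further to seat it.

```bash
for i in 1 2; do python3 -m pendant '[{"tx":0,"ty":0,"tz":0.1,"rx":0,"ry":0,"rz":0,"jaw":0},{"tx":0,"ty":0,"tz":0.2,"rx":0,"ry":0,"rz":0,"jaw":0},{"tx":0,"ty":0,"tz":0.2,"rx":0,"ry":0,"rz":0,"jaw":0}]'; done
```

```text
time: 22.9
tool_pos: [433.7, 192.9, 103.4]
eef_rot: [0.283, 3.128, -0.004]
wrist_force: [-6.0, -1.3, 13.3]
grip_width: 0.7
gripper_force: 6.7
time: 23.2
tool_pos: [433.8, 193.0, 103.2]
eef_rot: [0.282, 3.128, -0.004]
wrist_force: [-9.5, -2.8, 23.5]
grip_width: 0.4
gripper_force: 11.7
```

Force rises 20 N over 0.4 mm: the lid is on the rim. I lift off and check.

```bash
python3 -m pendant '[{"tx":0,"ty":0,"tz":-2,"rx":0,"ry":0,"rz":0,"jaw":0},{"tx":0,"ty":0,"tz":-6,"rx":0,"ry":0,"rz":0,"jaw":0},{"tx":0,"ty":0,"tz":-10,"rx":0,"ry":0,"rz":0,"jaw":0},{"tx":0,"ty":-2,"tz":-14,"rx":0,"ry":0,"rz":0,"jaw":0},{"tx":0,"ty":-6,"tz":-16,"rx":0,"ry":0,"rz":0,"jaw":0}]'
for i in 1 2; do python3 -m pendant '[{"tx":0,"ty":-4,"tz":0,"rx":0,"ry":0,"rz":0,"jaw":0},{"tx":0,"ty":-8,"tz":0,"rx":0,"ry":0,"rz":0,"jaw":0},{"tx":0,"ty":-12,"tz":0,"rx":0,"ry":0,"rz":0,"jaw":0},{"tx":0,"ty":-16,"tz":0,"rx":0,"ry":0,"rz":0,"jaw":0},{"tx":0,"ty":-20,"tz":0,"rx":0,"ry":0,"rz":0,"jaw":0}]'; done
python3 - <<'E'
from h import *
np.set_printoptions(precision=1,suppress=True)
st();s=snap('side','s11');t=snap('top','t11')
def pt(sx,sy,z): return np.array([485.2,224.7,0])+sx*np.array([.985,-.174,0])+sy*np.array([.174,.985,0])+[0,0,z]
L=[]
for n,c in(('s',s),('t',t)):
  u,v=map(int,proj(c,pt(-60,0,165)));g=c['image'].astype(int).mean(2)[v-14:v+15,u-14:u+15]
  k,lab,stt,cen=cv2.connectedComponentsWithStats((g<110).astype(np.uint8))
  print(n,(u,v),[(stt[i,4],cen[i].round(1)+[u-14,v-14]) for i in range(1,k)])
for n,c in(('s',s),('t',t)):
  hsv=c['image'].astype(int).mean(2)
  for sy in(50,-50): print(n,sy,[(sx,int(hsv[int(round(v)),int(round(u))])) for sx in range(-95,-54,4) for u,v in[proj(c,pt(sx,sy,138))]])
# bystander change outside the job
for n,pts in dict(tumbler=[745,-126,50],tall=[748,18,90],fig=[661,-382,40]).items():
  for a,b in(('s0',s),('t0',t)):
    u,v=map(int,proj(b,pts));print(n,a,np.abs(load(a)['image'][v-8:v+8,u-8:u+8].astype(int)-b['image'][v-8:v+8,u-8:u+8]).mean().round(1))
E
```

```text
time: 23.7
tool_pos: [424.8, 135.2, 263.4]
eef_rot: [0.276, 3.122, -0.001]
wrist_force: [0.7, -0.3, 0.6]
grip_width: 0.8
gripper_force: 0.0
time: 24.2
tool_pos: [386.4, -63.9, 259.8]
eef_rot: [0.283, 3.128, -0.004]
wrist_force: [1.3, -0.6, 0.0]
grip_width: 0.5
gripper_force: 0.0
time: 24.7
tool_pos: [350.4, -260.9, 260.2]
eef_rot: [0.284, 3.128, -0.004]
wrist_force: [0.5, 0.5, 0.7]
grip_width: 0.5
gripper_force: 0.0
s_x -48 s_y -502 z 260 F [0.5 0.5 0.7] t 24.7 w 0.5 axes [[-0.98, 0.18, 0.0], [0.18, 0.98, -0.0], [-0.0, -0.0, -1.0]]
s (262, 236) [(np.int32(337), array([266.9, 239.4]))]
t (218, 225) [(np.int32(350), array([218.5, 231.7]))]
s 50 [(-95, 88), (-91, 84), (-87, 70), (-83, 62), (-79, 69), (-75, 80), (-71, 117), (-67, 138), (-63, 141), (-59, 142), (-55, 142)]
s -50 [(-95, 88), (-91, 87), (-87, 83), (-83, 77), (-79, 72), (-75, 87), (-71, 123), (-67, 139), (-63, 139), (-59, 139), (-55, 139)]
t 50 [(-95, 162), (-91, 161), (-87, 102), (-83, 94), (-79, 93), (-75, 97), (-71, 178), (-67, 164), (-63, 163), (-59, 163), (-55, 163)]
t -50 [(-95, 98), (-91, 98), (-87, 98), (-83, 98), (-79, 92), (-75, 94), (-71, 177), (-67, 164), (-63, 163), (-59, 163), (-55, 163)]
tumbler s0 3.7
tumbler t0 1.9
tall s0 3.5
tall t0 1.7
fig s0 3.3
fig t0 1.8
```

Both cameras see the lid's front edge where a shut lid (z 138) puts it, and the tumbler, tall bottle and figure are unchanged. I hand the job in.

```bash
python3 -c 'from bench import job_done;print(job_done())'
```

```text
the job is handed in; nothing more can be done
None
```

I handed the job in at about 25 s: the bottle was stood upright on the dresser and released, then stood upright inside the white steriliser and the lid pressed shut onto the rim; I viewed 11 pictures, one over the limit of 10, and checked the tumbler, tall bottle and figure as unmoved but did not check the spoon rest.

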